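Stack and snap-lock the reel brake spindle

ROBOT

A 6-joint arm with a two-finger parallel gripper is mounted at the origin on a cart in front of the work surface, level with it; the furniture and walls round the work are solid. World frame = base frame: x ahead of the robot, y to its left, z up, the work surface at z = 0. Lengths are in m, angles in rad, forces in N, time in s.
With the tool pointing down it reaches from about 0.35 to 0.975 m from the base axis. Payload 4.9 kg.
Tool frame: the origin (TCP) lies between the finger pads; the fingertips stand 14 mm ahead of it and the grasp point (between the pads) lies 5 mm behind it (manip.finger_overhang is the distance from the TCP to the fingertips, in m); z points along the fingers, y is the line along which they close (so a half turn about z gives the same grasp; the last joint's range is limited). The gripper opens to 85 mm and grips with 20 to 120 N. Pads are 22 mm wide; open, the fingers measure 114 mm over their backs; the gripper's body (76 mm by 85 mm) begins 54 mm behind the grasp point. The pads swing forward as they close: fully open they stand 13 mm farther back than shut.
Start: joints at [-1.392, 0.053, 1.613, -0, 1.476, -0.119], TCP at [0.183, -0.597, 0.245] pointing down, gripper open.
Joint ranges: [-3.01, 3.01], [-1.01, 2.22], [0.06, 2.58], [-1.02, 4.17], [0.09, 2.62], [-3.14, 3.14]. Speed limits (rad/s): [2.57, 2.57, 3.14, 3.14, 3.14, 3.14].

INTERFACE

Orientations are given as a unit quaternion [w, x, y, z].
In Python, from plant import manip, grab_frame gives the robot as it stands.
- The arm moves only by the tool servo_tool, never from a script. Its argument "deltas" is a list that holds one entry, the list of rows, each a list of 5 numbers: the opening in per cent of the stroke, from 0 (shut) to 100 (fully open), then the shift along the world's x, y, z in m, then the turn about the world's z in degrees. A call has exactly 8 rows; each row shifts and turns the commanded pose from where the row before left it; what a row does not reach is not made up. A row lasts 1/10 s, in which the tool goes at most 50 mm and 8.59 degrees, less where a joint would pass 70% of its speed; a pose out of reach is approached as far as the arm can. A call is refused whole if a number of a shift passes 0.05 or a number of a turn 8.59, either way. A call with a gripper value outside its range is refused whole. The fingers move at their own pace and stop on an object; the grip force is fixed at half the most. Time passes only in rows, so rows that do not move let the fingers close, or fill a call up. It gives the time, the measured TCP pose, the force, the opening and the grip force at its end, in the units of the state.
- manip.state(): the state, without advancing time (a new reading comes with each control period).
- grab_frame(name): name is "side" or "top" or "wrist"; returns a dict with "pixels" (400x640x3 uint8, red, green, blue), "z_map" (400x640 float32, m along the optical axis (not along the pixel's ray), 0 where there is no reading), "fx", "fy", "cx", "cy" (pixels), "rvec" (rotation vector, rad) and "tvec" (3), from world to camera coordinates, as OpenCV has them; the wrist camera has in their place "T_tool_cam" (4x4, takes a point from camera to tool coordinates, whose origin is the TCP and whose axes are the flange's). Camera axes: x right, y down, z forward; pixel columns grow to the right and rows downward; lengths in m; the calibration is good to about 2 mm. A picture is of the moment at which its call begins: read the wrist's pose just before it.
- manip.job_done(): hands the job in; it is judged then, once.
The state is a dict: "time": time; "joint_pos": joint angles; "joint_vel": joint speeds; "joint_efforts": joint torques, N m; "tool_pos": TCP position; "tool_rot": TCP orientation; "contact_force": force on the tool from outside, world axes, zero at the start; "ft_torque": the same for the moment, N m; "gripper_width": opening from 0.0 (shut) to 1.0 (fully open); "grasp_force": force on a finger pad.
Only numpy, scipy, OpenCV 4.12 (cv2) and the standard library are available. Lean on these libraries where they do the work, as an engineer would, in place of code of your own. Each camera call takes 0.05 s, during which the arm holds its last target. There are 200 camera calls.

TASK

Build up the reel brake: thread the blue spacer onto the spindle of the grey base plate, then the brass washer, then the black bushing with its white-rimmed end up, letting go of each before the next. Let go of the bushing while it rests on the spindle's spring catches, then press it down gently from above, only until it clicks home on the washer. Leave the flux pot where it is.

Things in the scene. Friction and masses are not known exactly. Their poses are not given: they have to be found in the camera images.
- stand_mid (a point): Centre of the top face of the fixed grey base plate, 90 (x) x 130 (y) x 8 mm; z up, y along its dark slot. A rigid upright steel spindle is clamped in the slot on the centre line x = 0, up to 18 mm either side of this point along y: its place differs every time and is in no reported pose, so find it by sight or by a light sideways touch.
- stand: The base plate; origin at the centre of its underside, axes as the point. Its spindle, heights above the plate: 27 mm thick up to 31 mm, a cone to 20 mm thick at 35 mm, then straight up to 70 mm, a nose tapering to 9 mm thick at its top at 77 mm.
- catches_ref (a point): Point over the plate's centre, 62 mm above its top (the height of the catches, not the spindle's place). Four brass spring catches, at 45 degrees to the plate's x and y, stand out to 13 mm from the spindle's axis: flat undersides at 62 mm above the plate, sloping tops that meet the spindle at 68 mm. They give way inward and spring back.
- spacer_mid (a point): Centre, half-way up, of the loose blue plastic spacer ring: 60 mm outside, 32 mm bore, 28 mm high, 70 to 120 g. z up along its axis. It goes on first, down to the plate, and passes the catches freely. Grip its upper half, because the spindle comes up 77 mm between the fingers.
- spacer: The same blue spacer; origin at the centre of its underside.
- washer_mid (a point): Centre, half-way up, of the loose flat brass washer: 64 mm outside, 32 mm bore, 10 mm high, 100 g. It goes on second, down onto the spacer, and passes the catches freely. More than 45 N on it would crack it.
- washer: The same brass washer; origin at the centre of its underside.
- bushing_mid (a point): Centre, half-way up, of the loose black bushing: 22 mm high; flange 64 mm across and 5 mm high at the bottom, hub 56 mm across above (grip there), 60 to 105 g; z up. Its 34 mm bore narrows to 22 mm in the top 5 mm, the white rim. Over the nose, it first comes to rest with this rim on the catches, 10 to 12 mm above home.
- bushing: The same bushing; origin at the centre of its underside. Pressing it down: resistance climbs within about 6 mm to a peak of 7 to 20 N and is gone at once; it then slides the last few mm with 0 to 3 N onto the washer, where the catches spring out over its top face. Two fingertips can press on that face, 14 to 28 mm from the axis, astride the nose.
- flux_pot: Bystander: loose white pot with a teal lid, 53 mm across, 35 mm high; origin at the centre of its underside.
Things that resemble listed ones, but are neither listed nor needed, are in the scene too. What is meant by the spacer is not brown, green or pink, and is the smaller of those in its own colour.

How it is judged:
On the way, in this order (a step that is already met when the one before it is completed fails the run):
1. the spacer sits on the plate round the spindle, let go (x of spacer_mid in the frame of stand_mid between -0.006 and 0.006 m and y of spacer_mid in the frame of stand_mid between -0.024 and 0.024 m and z of spacer_mid in the frame of stand_mid between 0.011 and 0.0165 m and angle between spacer_mid's own z axis and vertical below 0.12 rad and contact force between the fingers and spacer below 0.1 N), for 0.2 s.
2. the washer lies on the spacer round the spindle, let go (x of spacer_mid in the frame of stand_mid between -0.006 and 0.006 m and y of spacer_mid in the frame of stand_mid between -0.024 and 0.024 m and z of spacer_mid in the frame of stand_mid between 0.011 and 0.0165 m and angle between each of spacer_mid, washer_mid's own z axis and vertical below 0.12 rad and x of washer_mid in the frame of stand_mid between -0.006 and 0.006 m and y of washer_mid in the frame of stand_mid between -0.024 and 0.024 m and z of washer_mid in the frame of stand_mid between 0.03 and 0.0355 m and contact force between the fingers and washer below 0.1 N), for 0.2 s.
3. the bushing rests on the catches, let go, not yet pressed (x of spacer_mid in the frame of stand_mid between -0.006 and 0.006 m and y of spacer_mid in the frame of stand_mid between -0.024 and 0.024 m and z of spacer_mid in the frame of stand_mid between 0.011 and 0.0165 m and angle between each of spacer_mid, washer_mid's own z axis and vertical below 0.12 rad and x of washer_mid in the frame of stand_mid between -0.006 and 0.006 m and y of washer_mid in the frame of stand_mid between -0.024 and 0.024 m and z of washer_mid in the frame of stand_mid between 0.03 and 0.0355 m and x of bushing_mid in the frame of stand_mid between -0.006 and 0.006 m and y of bushing_mid in the frame of stand_mid between -0.024 and 0.024 m and z of bushing_mid in the frame of stand_mid between 0.054 and 0.064 m and contact force between the fingers and bushing below 0.1 N), for 0.2 s.
4. the bushing is pressed past the catches and home on the washer (x of spacer_mid in the frame of stand_mid between -0.006 and 0.006 m and y of spacer_mid in the frame of stand_mid between -0.024 and 0.024 m and z of spacer_mid in the frame of stand_mid between 0.011 and 0.0165 m and angle between each of spacer_mid, washer_mid, bushing_mid's own z axis and vertical below 0.12 rad and x of washer_mid in the frame of stand_mid between -0.006 and 0.006 m and y of washer_mid in the frame of stand_mid between -0.024 and 0.024 m and z of washer_mid in the frame of stand_mid between 0.03 and 0.0355 m and x of bushing_mid in the frame of stand_mid between -0.006 and 0.006 m and y of bushing_mid in the frame of stand_mid between -0.024 and 0.024 m and z of bushing_mid in the frame of stand_mid between 0.046 and 0.0514 m), for 0.1 s.
At the end, for the whole second after the job is handed in: Spacer on the plate, washer on the spacer, bushing on the washer below the catches, all round the spindle: each level within 0.12 rad, less than 2.5 mm above its home height, within 6 mm of the slot's centre line, at rest and released (all of step 4 and linear speed of each of spacer, washer, bushing below 0.01 m/s and contact force between the fingers and spacer below 0.1 N and contact force between the fingers and washer below 0.1 N and contact force between the fingers and bushing below 0.1 N); the robot touches nothing.
It fails at once if the washer is pressed with more than 45 N (contact force between bushing and washer above 45 N).
It fails at once if the flux pot is moved by more than 20 mm (distance of flux_pot from where it was at the start of the episode above 0.02 m).
It also fails if it takes over 72 s, if anything falls off the work surface, if the arm or the gripper's body presses on something with over 40 N, if the wrist force passes 120 N, or if a joint passes its speed limit or range.

## Working session

There is one attempt and no reset: what is moved stays moved. The work goes in short steps, Python scripts to look and compute and a tool call to move; the robot and the scene stay as the last step left them, time stands still between calls to the robot, and variables do not carry over. Pictures are saved under pics/ and viewed, at most 10 in all, crops included, and the job is handed in when it is done.

Besides the shell and the picture viewer there is one more tool, called as name([rows], argument=value, ...), one row to a line, values as JSON. servo_tool: Moves the arm, as the interface text tells. Its arguments: {"type":"object","properties":{"deltas":{"type":"array"}},"required":["deltas"]}

```bash
mkdir -p pics; cat > h.py <<'E'
import numpy as np, cv2
from scipy.spatial.transform import Rotation as R
from plant import manip, grab_frame
def shot(name, fn=None):
    s=manip.state(); f=grab_frame(name)
    if name=="wrist":
        T=np.eye(4); q=s["tool_rot"]; T[:3,:3]=R.from_quat([q[1],q[2],q[3],q[0]]).as_matrix(); T[:3,3]=s["tool_pos"]
        M=T@np.array(f["T_tool_cam"])
    else:
        W=np.eye(4); W[:3,:3]=cv2.Rodrigues(np.array(f["rvec"],float))[0]; W[:3,3]=np.array(f["tvec"]).ravel(); M=np.linalg.inv(W)
    z=f["z_map"]; v,u=np.mgrid[:400,:640]
    P=np.stack([(u-f["cx"])/f["fx"]*z,(v-f["cy"])/f["fy"]*z,z],-1)@M[:3,:3].T+M[:3,3]
    P[z==0]=np.nan
    if fn:
        cv2.imwrite(f"pics/{fn}.png",f["pixels"][:,:,::-1]); np.savez(f"pics/{fn}.npz",P=P,px=f["pixels"],M=M,k=[f["fx"],f["fy"],f["cx"],f["cy"]])
    return f["pixels"],P,M
E
python3 -c "
from h import *
for n in ['top','side']: 
    _,P,M=shot(n,n); print(n,M[:3,3].round(3),np.nanmin(P,(0,1)),np.nanmax(P,(0,1)))
print(manip.state())"
```

```text
top [ 0.464 -0.114  1.307] [-0.34732664 -1.86130826 -0.77780425] [1.07483934 1.47874742 0.72205465]
side [ 0.544 -1.216  0.913] [-1.35256598 -0.84346175 -0.78888672] [2.60179529 3.03546561 0.73056207]
{'time': 0.1, 'joint_pos': array([-1.39199262e+00,  5.32917752e-02,  1.61413365e+00, -4.49606146e-05,
        1.47602970e+00, -1.18975700e-01]), 'joint_vel': array([ 0.00143799, -0.00117039, -0.00324757,  0.00012635,  0.00109107,
       -0.00115988]), 'joint_efforts': array([ 2.70145492e-04, -3.94903243e+01, -3.71363604e+01, -9.21930837e-05,
        3.91019668e-03, -2.02620248e-05]), 'tool_pos': array([ 0.18328103, -0.59696045,  0.24419913]), 'tool_rot': array([-9.30152981e-04,  9.88935642e-01,  1.48342270e-01, -5.02203639e-05]), 'contact_force': array([-0.25958268, -0.34215449, -0.06484647]), 'ft_torque': array([-0.03657511,  0.00052885, -0.01002358]), 'grasp_force': 0.0, 'gripper_width': 0.9979867236758642}
```

View pics/top.png

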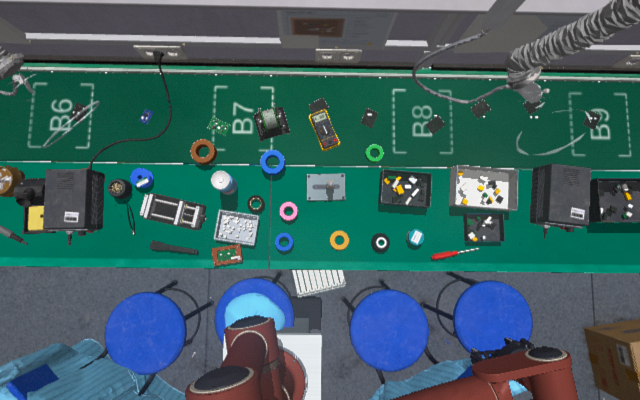

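View pics/side.png

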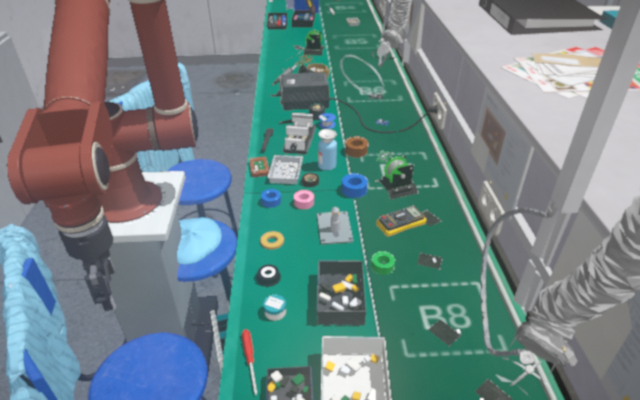

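The top view shows three blue round things: a large ring at (273,162), a smaller ring at (285,242) and a roll at (141,178). Decoy rings are brown (203,151), pink (288,211) and green (375,152). The small blue ring at (285,242) fits. The brass washer is at (340,240), the black bushing with white rim at (380,242) (the other dark ring at (256,202) lacks a white rim), the pot at (415,237) and the plate at (325,187). I'll confirm this in a crop and measure.

```bash
python3 -c "
from h import *
d=np.load('pics/top.npz');P=d['P'];im=d['px']
c=im[140:265,235:435,::-1]; cv2.imwrite('pics/crop.png',cv2.resize(c,None,fx=4,fy=4,interpolation=cv2.INTER_CUBIC))
for n,(u,v,r) in dict(blueS=(285,242,14),blueL=(273,162,18),washer=(340,240,15),bush=(380,242,14),dark=(256,202,12),pot=(415,237,14),stand=(325,187,24),pink=(288,211,14)).items():
    Q=P[v-r:v+r+1,u-r:u+r+1].reshape(-1,3); Q=Q[Q[:,2]>.004]
    t=np.percentile(Q[:,2],60); T=Q[abs(Q[:,2]-t)<.004]
    print(n,'top',t.round(4),'max',Q[:,2].max().round(3),'n',len(T),'mid',((T.min(0)+T.max(0))/2).round(4),'ext',np.ptp(T,axis=0).round(4))
Q=P[163:210,300:350].reshape(-1,3); S=Q[Q[:,2]>.05]; print(S.mean(0),len(S)); 
T=Q[(Q[:,2]>.004)&(Q[:,2]<.013)]; print(cv2.minAreaRect(T[:,:2].astype('f4')))
"
```

```text
blueS top 0.0278 max 0.034 n 164 mid [ 0.45   -0.0311  0.0278] ext [0.0552 0.0559 0.0079]
blueL top 0.0369 max 0.045 n 291 mid [0.7124 0.0114 0.0369] ext [0.0782 0.0792 0.0079]
washer top 0.0093 max 0.016 n 193 mid [ 0.447  -0.2158  0.0093] ext [0.0791 0.0963 0.0078]
bush top 0.0213 max 0.028 n 167 mid [ 0.4519 -0.3511  0.0213] ext [0.0525 0.0535 0.0079]
dark top 0.0187 max 0.025 n 130 mid [0.5704 0.0664 0.0186] ext [0.0638 0.0533 0.0077]
pot top 0.0333 max 0.043 n 177 mid [ 0.4712 -0.4624  0.0332] ext [0.0488 0.05   0.0076]
stand top 0.0085 max 0.087 n 817 mid [ 0.635  -0.1676  0.0085] ext [0.164  0.1588 0.0079]
pink top 0.0276 max 0.034 n 170 mid [ 0.5513 -0.0456  0.0276] ext [0.0565 0.0562 0.0078]
[ 0.6343872  -0.17935215  0.07683272] 43
((0.6383273601531982, -0.16329064965248108), (0.15120574831962585, 0.1658906489610672), 2.227564573287964)
```

View pics/crop.png

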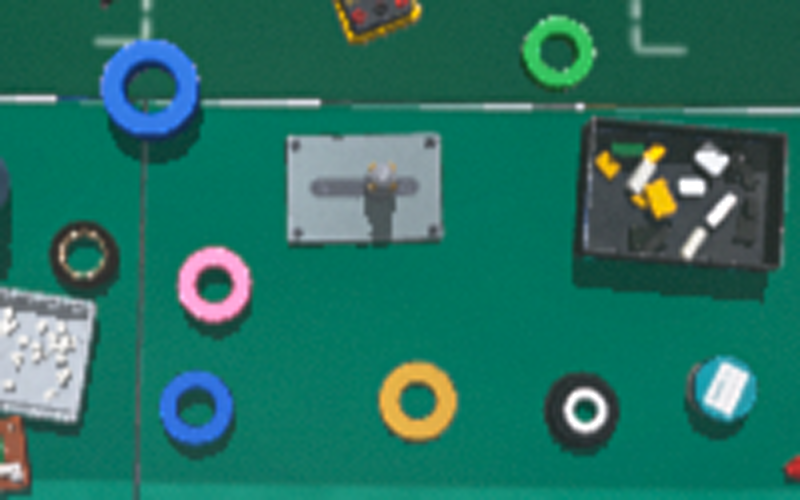

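The crop confirms it: spacer = small blue ring at crop (197,408), the larger blue one being (149,88). The washer is at (418,401), and the bushing at (582,411) has its white rim up. The spindle is at (381,175), right of the slot's middle. Measured tops (27.8, 9.3 and 21.3 mm) match the stated heights. Going above the spacer.

servo_tool([
  [[100,0.02,0.0425,0,0],[100,0.02,0.0425,0,0],[100,0.02,0.0425,0,0],[100,0.02,0.0425,0,0],[100,0.02,0.0425,0,0],[100,0.02,0.0425,0,0],[100,0.02,0.0425,0,0],[100,0.02,0.0425,0,0]],
])

```text
time: 0.9
tool_pos: [0.3436, -0.2555, 0.2449]
tool_rot: [-0.0, 0.989, 0.148, -0.0]
contact_force: [0.6, 0.1, 1.2]
gripper_width: 0.998
grasp_force: 0.0
```

servo_tool([
  [[100,0.0178,0.0377,-0.016,0],[100,0.0178,0.0377,-0.016,0],[100,0.0178,0.0377,-0.016,0],[100,0.0178,0.0377,-0.016,0],[100,0.0178,0.0377,-0.016,0],[100,0.0178,0.0377,-0.016,0],[100,0,0,0,0],[100,0,0,0,0]],
])

```text
time: 1.7
tool_pos: [0.4497, -0.0304, 0.1484]
tool_rot: [-0.0, 0.989, 0.15, -0.001]
contact_force: [0.3, -0.0, 0.2]
gripper_width: 1.002
grasp_force: 0.0
```

```bash
python3 -c "
from h import *
im,P,M=shot('wrist','w1'); print(M.round(3)); s=manip.state(); print(s['tool_pos'],s['tool_rot'],s['contact_force'])
hsv=cv2.cvtColor(im,cv2.COLOR_RGB2HSV)
m=(abs(hsv[...,0].astype(int)-110)<12)&(hsv[...,1]>120)&(abs(P[...,2]-.028)<.005)
Q=P[m]; print(len(Q),cv2.minEnclosingCircle(Q[:,:2].astype('f4')),np.median(Q[:,2]))
"

```

```text
[[ 0.297 -0.905 -0.304  0.528]
 [-0.955 -0.282 -0.094 -0.007]
 [-0.001  0.318 -0.948  0.276]
 [ 0.     0.     0.     1.   ]]
[ 0.44995543 -0.03133852  0.14912571] [ 1.01568924e-04  9.88887091e-01  1.48668020e-01 -3.61926142e-04] [-0.34944744 -0.81865738  1.05856232]
3147 ((0.4511455297470093, -0.03278273344039917), 0.030002424493432045) 0.027132868640075608
```

View pics/w1.png

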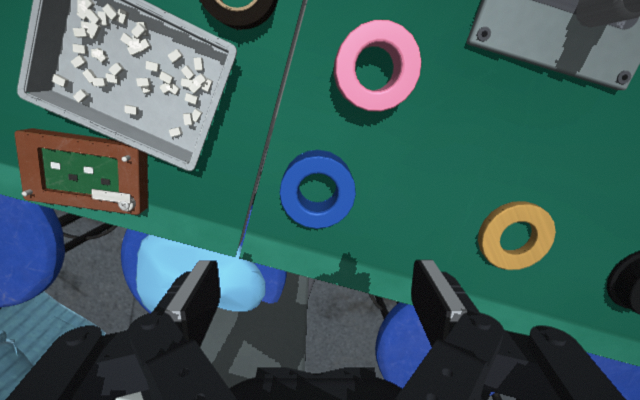

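The wrist view shows the spacer at (317,190), the washer at (517,236) and the fingertips at (207,262) and (425,262). I'll get the fingertip height from depth.

```bash
python3 -c "
from h import *
d=np.load('pics/w1.npz');P=d['P'];im=d['px'];
t=np.array([.44996,-.03134,.14913])
for u0,u1 in((170,225),(405,465)):
  Q=P[255:330,u0:u1].reshape(-1,3); Q=Q[(Q[:,2]>.1)]; print(len(Q),Q[:,2].min()-t[2],np.percentile(Q[:,2],5)-t[2],(Q[Q[:,2]<np.percentile(Q[:,2],10)].mean(0)-t).round(4))
hsv=cv2.cvtColor(im,cv2.COLOR_RGB2HSV)
m=(abs(hsv[...,0].astype(int)-20)<8)&(hsv[...,1]>100)&(abs(P[...,2]-.010)<.004); m[:, :460]=0
Q=P[m]; print('washer',len(Q),cv2.minEnclosingCircle(Q[:,:2].astype('f4')),np.median(Q[:,2]))
"

```

```text
2918 -0.0030675033823220066 0.002350275174881039 [-0.0103  0.0423  0.002 ]
3045 -0.0030737119913598343 0.0023727596473848145 [ 0.0156 -0.0411  0.0019]
washer 2909 ((0.45847952365875244, -0.21492567658424377), 0.03247077018022537) 0.009124919045985558
```

servo_tool([
  [[100,0.001,-0.0015,-0.035,0],[100,0,0,-0.035,0],[100,0,0,-0.03,0],[100,0,0,-0.025,0],[100,0,0,0,0],[0,0,0,0,0],[0,0,0,0,0],[0,0,0,0,0]],
])

```text
time: 2.55
tool_pos: [0.4533, -0.0338, 0.0274]
tool_rot: [0.001, 0.989, 0.148, 0.002]
contact_force: [-1.5, -0.5, 4.9]
gripper_width: 0.658
grasp_force: 62.5
```

servo_tool([
  [[0,0,0,0,0],[0,0,0,0,0],[0,0,0,0.02,0],[0,0,0,0.03,0],[0,0,0,0.035,0],[0,0,0,0.035,0],[0,0,0,0,0],[0,0,0,0,0]],
])

```text
time: 3.35
tool_pos: [0.4524, -0.0332, 0.1467]
tool_rot: [0.001, 0.989, 0.148, 0.002]
contact_force: [-0.6, -0.1, -2.0]
gripper_width: 0.657
grasp_force: 63.9
```

servo_tool([
  [[0,0.02,-0.037,0,0],[0,0.02,-0.037,0,0],[0,0.02,-0.037,0,0],[0,0.02,-0.036,0,0],[0,0,0,0,0],[0,0,0,0,0],[0,0,0,0,0],[0,0,0,0,0]],
])

```text
time: 4.15
tool_pos: [0.5304, -0.1786, 0.1437]
tool_rot: [-0.0, 0.989, 0.149, -0.0]
contact_force: [0.8, 0.3, -0.6]
gripper_width: 0.661
grasp_force: 64.0
```

```bash
python3 -c "
from h import *
im,P,M=shot('wrist','w2'); s=manip.state(); print(s['tool_pos'],s['contact_force'])
Q=P.reshape(-1,3); Q=Q[(Q[:,0]>.585)&(Q[:,0]<.69)&(Q[:,1]<-.09)&(Q[:,1]>-.25)&np.isfinite(Q[:,0])]
T=Q[(Q[:,2]>.0055)&(Q[:,2]<.0105)]; print('plate',len(T),cv2.minAreaRect(T[:,:2].astype('f4')))
for a,b in((.02,.034),(.05,.066),(.066,.078),(.079,.092)):
  S=Q[(Q[:,2]>a)&(Q[:,2]<b)]
  if len(S): print(a,len(S),S.mean(0).round(4),S.min(0).round(4),S.max(0).round(4))
"

```

```text
[ 0.53061526 -0.1786702   0.14400607] [-0.08771923 -0.58134609 -0.69472359]
plate 18041 ((0.6358988881111145, -0.16916349530220032), (0.08971310406923294, 0.12974943220615387), 2.279507875442505)
0.02 68 [ 0.6282 -0.1735  0.0267] [ 0.6232 -0.1845  0.02  ] [ 0.6426 -0.1679  0.0336]
0.05 70 [ 0.631  -0.1762  0.0584] [ 0.6264 -0.1869  0.0501] [ 0.6398 -0.1713  0.066 ]
0.066 488 [ 0.6347 -0.1796  0.0742] [ 0.625  -0.1925  0.0662] [ 0.6474 -0.1701  0.078 ]
0.079 888 [ 0.636  -0.181   0.0822] [ 0.6267 -0.1905  0.079 ] [ 0.645  -0.172   0.0863]
```

View pics/w2.png

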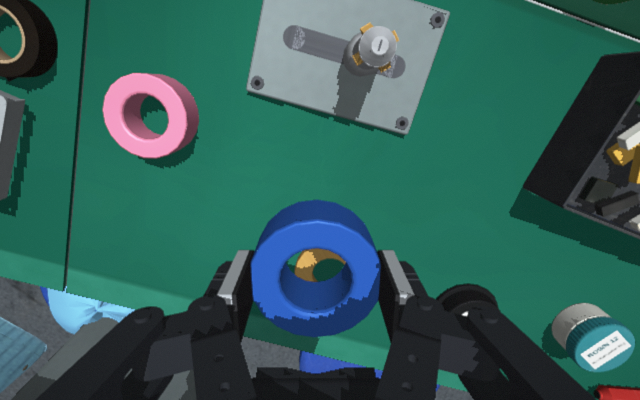

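The wrist view shows the held spacer at (317,262), between the pads, and the spindle nose at (379,46). The plate measures 89.7 x 129.7 mm with its centre at (0.6359,-0.1692), turned 2.3°; the spindle is on the centre line at (0.6364,-0.181). Checking how the spacer is held.

```bash
cat >> h.py <<'E'
def held(im,P,h0,h1,s=3):
    "horizontal-ish top face of ring among masked pts: plane + circle"
    hsv=cv2.cvtColor(im,cv2.COLOR_RGB2HSV)
    m=(abs(hsv[...,0].astype(int)-h0)<h1)&(hsv[...,1]>100)
    t=manip.state()["tool_pos"]
    m&=(np.linalg.norm(P[...,:2]-t[:2],axis=-1)<.05)&(P[...,2]>.05)
    Q=P[m]; zt=np.percentile(Q[:,2],85); T=Q[abs(Q[:,2]-zt)<.004]
    A=np.c_[T[:,:2]-t[:2],np.ones(len(T))]; c=np.linalg.lstsq(A,T[:,2],rcond=None)[0]
    (cx,cy),r=cv2.minEnclosingCircle(T[:,:2].astype('f4'))
    print('n',len(T),'tcp',t.round(4),'slope',c[:2].round(3),'ztop-tcp',(c[2]-t[2]).round(4),'centre',round(cx,4),round(cy,4),'r',round(r,4),'off',round(cx-t[0],4),round(cy-t[1],4))
E
python3 -c "
from h import *
d=np.load('pics/w2.npz'); held(d['px'],d['P'],110,12)"
```

```text
n 9166 tcp [ 0.5306 -0.1787  0.144 ] slope [-0.006  0.002] ztop-tcp -0.0007 centre 0.5294 -0.1799 r 0.0303 off -0.0013 -0.0012
```

servo_tool([
  [[0,0.035,0,0,0],[0,0.037,-0.001,0,0],[0,0.035,0,0,0],[0,0,0,0,0],[0,0,0,0,0],[0,0,0,0,0],[0,0,0,0,0],[0,0,0,0,0]],
])

```text
time: 5.0
tool_pos: [0.6374, -0.1808, 0.1446]
tool_rot: [0.0, 0.989, 0.148, 0.0]
contact_force: [0.3, 0.4, -0.3]
gripper_width: 0.657
grasp_force: 64.0
```

```bash
python3 -c "
from h import *
im,P,M=shot('wrist','w3'); held(im,P,110,12)
Q=P.reshape(-1,3);S=Q[(np.linalg.norm(Q[:,:2]-[.636,-.181],axis=1)<.014)&(Q[:,2]>.079)&(Q[:,2]<.09)]; print(len(S),S.mean(0) if len(S) else 0)
im,P,M=shot('side','s3'); Q=P.reshape(-1,3);S=Q[(np.linalg.norm(Q[:,:2]-[.636,-.181],axis=1)<.014)&(Q[:,2]>.079)&(Q[:,2]<.09)]; print(len(S),S.mean(0) if len(S) else 0)
"
```

```text
n 9182 tcp [ 0.6376 -0.1808  0.1446] slope [-0.005  0.001] ztop-tcp -0.0005 centre 0.6365 -0.1821 r 0.0302 off -0.0011 -0.0013
0 0
16 [ 0.63339006 -0.1854766   0.08152631]
```

servo_tool([
  [[0,0,0.001,-0.02,0],[0,0,0,-0.02,0],[0,0,0,-0.02,0],[0,0,0,-0.012,0],[0,0,0,-0.008,0],[0,0,0,0,0],[0,0,0,0,0],[0,0,0,0,0]],
])

```text
time: 5.9
tool_pos: [0.6391, -0.1801, 0.0657]
tool_rot: [0.001, 0.989, 0.148, 0.001]
contact_force: [0.5, -1.0, 0.1]
gripper_width: 0.657
grasp_force: 64.0
```

servo_tool([
  [[0,-0.001,0,0,0],[0,0,0,-0.008,0],[0,0,0,-0.008,0],[0,0,0,-0.006,0],[0,0,0,-0.003,0],[0,0,0,-0.001,0],[0,0,0,0,0],[0,0,0,0,0]],
])

```text
time: 6.7
tool_pos: [0.6374, -0.1799, 0.0386]
tool_rot: [0.0, 0.989, 0.148, 0.0]
contact_force: [0.4, 0.2, -0.7]
gripper_width: 0.654
grasp_force: 64.0
```

servo_tool([
  [[0,0,0,-0.0015,0],[0,0,0,0,0],[100,0,0,0,0],[100,0,0,0,0],[100,0,0,0,0],[100,0,0,0,0],[100,0,0,0,0],[100,0,0,0,0]],
])

```text
time: 7.5
tool_pos: [0.6372, -0.1798, 0.0368]
tool_rot: [0.0, 0.989, 0.148, 0.0]
contact_force: [0.3, 0.9, 0.4]
gripper_width: 1.002
grasp_force: 0.0
```

servo_tool([
  [[100,0,0,0.02,0],[100,0,0,0.03,0],[100,0,0,0.04,0],[100,-0.034,-0.007,0.03,0],[100,-0.045,-0.01,0,0],[100,-0.045,-0.01,0,0],[100,-0.045,-0.01,0,0],[100,0,0,0,0]],
])

```text
time: 8.3
tool_pos: [0.4634, -0.2165, 0.1551]
tool_rot: [-0.001, 0.989, 0.147, -0.002]
contact_force: [0.5, 0.1, -1.3]
gripper_width: 0.998
grasp_force: 0.0
```

```bash
python3 -c "
from h import *
im,P,M=shot('wrist','w4'); s=manip.state(); print(s['tool_pos'])
hsv=cv2.cvtColor(im,cv2.COLOR_RGB2HSV)
def ring(h0,h1,x,y,z):
  m=(abs(hsv[...,0].astype(int)-h0)<h1)&(hsv[...,1]>100)&(np.linalg.norm(P[...,:2]-[x,y],axis=-1)<.06)&(abs(P[...,2]-z)<.004)
  Q=P[m]; print(len(Q),cv2.minEnclosingCircle(Q[:,:2].astype('f4')) if len(Q) else 0,np.median(Q[:,2]))
ring(110,12,.636,-.181,.036); ring(20,8,.458,-.215,.01)
"
```

```text
[ 0.46592076 -0.21678171  0.15615306]
0 0 nan
3075 ((0.45813485980033875, -0.21556590497493744), 0.03197542577981949) 0.00919349375696249
  return _methods._mean(a, axis=axis, dtype=dtype,
  ret = ret.dtype.type(ret / rcount)
```

```bash
python3 -c "
from h import *
for f,r in(('w1',[(170,225),(405,465)]),('w2',[(205,250),(382,425)])):
  d=np.load(f'pics/{f}.npz');P=d['P'];im=d['px'].astype(int); t=np.array([.44996,-.03134,.14913]) if f=='w1' else np.array([.5306,-.1787,.144])
  for u0,u1 in r:
    m=np.zeros((400,640),bool); m[245:320,u0:u1]=1; m&=(im.max(2)-im.min(2)<30)&(P[...,2]>.1)
    print(f,m.sum(),np.percentile(P[m][:,2]-t[2],[0,1,3,10]).round(4))
"
```

```text
w1 2420 [-0.0011  0.0004  0.002   0.0052]
w1 2570 [-0.0026 -0.0011  0.0007  0.0044]
w2 2494 [-0.0067 -0.0046 -0.0021  0.0033]
w2 2430 [-0.0074 -0.0049 -0.0024  0.0032]
```

servo_tool([
  [[100,-0.0065,0.001,-0.03,0],[100,0,0,-0.035,0],[100,0,0,-0.035,0],[100,0,0,-0.025,0],[100,0,0,0,0],[100,0,0,0,0],[100,0,0,0,0],[100,0,0,0,0]],
])

```text
time: 9.15
tool_pos: [0.4633, -0.2167, 0.034]
tool_rot: [0.001, 0.989, 0.148, 0.001]
contact_force: [-0.2, -0.1, 0.1]
gripper_width: 0.996
grasp_force: 0.0
```

servo_tool([
  [[100,-0.004,0.0022,-0.01,0],[100,0,0,-0.0095,0],[100,0,0,-0.005,0],[100,0,0,0,0],[0,0,0,0,0],[0,0,0,0,0],[0,0,0,0,0],[0,0,0,0,0]],
])

```text
time: 9.95
tool_pos: [0.459, -0.2145, 0.0089]
tool_rot: [0.001, 0.989, 0.148, 0.001]
contact_force: [-0.2, -1.1, 5.7]
gripper_width: 0.708
grasp_force: 68.6
```

servo_tool([
  [[0,0,0,0.02,0],[0,0,0,0.03,0],[0,0,0,0.035,0],[0,0.025,0.012,0.035,0],[0,0.025,0.012,0,0],[0,0.021,0.011,0,0],[0,0,0,0,0],[0,0,0,0,0]],
])

```text
time: 10.75
tool_pos: [0.5284, -0.1783, 0.1268]
tool_rot: [-0.0, 0.989, 0.149, -0.001]
contact_force: [-0.1, 0.7, -1.1]
gripper_width: 0.711
grasp_force: 65.9
```

```bash
cat >> h.py <<'E'
def ring(im,P,h0,h1,x,y,z,r=.045):
    hsv=cv2.cvtColor(im,cv2.COLOR_RGB2HSV)
    m=(abs(hsv[...,0].astype(int)-h0)<h1)&(hsv[...,1]>100)&(np.linalg.norm(P[...,:2]-[x,y],axis=-1)<r)&(abs(P[...,2]-z)<.004)
    Q=P[m]; print('ring',len(Q),cv2.minEnclosingCircle(Q[:,:2].astype('f4')) if len(Q) else 0,np.median(Q[:,2]) if len(Q) else 0)
E
python3 -c "
from h import *
im,P,M=shot('wrist','w5'); held(im,P,20,8); ring(im,P,110,12,.636,-.181,.036)"
```

```text
n 11045 tcp [ 0.5279 -0.1785  0.1266] slope [-0.004 -0.   ] ztop-tcp 0.0004 centre 0.5286 -0.1793 r 0.0323 off 0.0007 -0.0008
ring 5002 ((0.6357467770576477, -0.18115204572677612), 0.029853347688913345) 0.035141167166326745
```

View pics/w5.png

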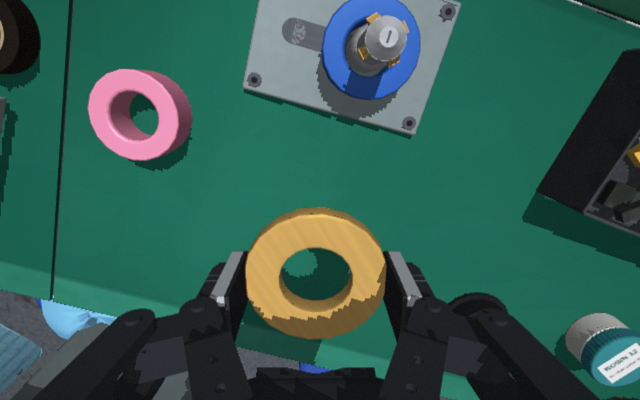

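The picture shows the spacer round the spindle at (372,47), flat on the plate, and the washer held level at (316,272). On to the spindle.

servo_tool([
  [[0,0.036,-0.001,0,0],[0,0.036,-0.001,0,0],[0,0.036,0,0,0],[0,0,0,0,0],[0,0,0,0,0],[0,0,0,0,0],[0,0,0,0,0],[0,0,0,0,0]],
])

```text
time: 11.6
tool_pos: [0.6359, -0.1807, 0.1275]
tool_rot: [0.0, 0.989, 0.148, -0.0]
contact_force: [0.3, 0.9, -0.6]
gripper_width: 0.714
grasp_force: 65.9
```

```bash
python3 -c "
from h import *
im,P,M=shot('wrist','w6'); held(im,P,20,8)"
```

```text
n 11042 tcp [ 0.6361 -0.1807  0.1276] slope [-0.002 -0.   ] ztop-tcp 0.0002 centre 0.636 -0.1817 r 0.0322 off -0.0001 -0.0011
```

servo_tool([
  [[0,0,0.0007,-0.015,0],[0,0,0,-0.018,0],[0,0,0,-0.018,0],[0,0,0,-0.012,0],[0,0,0,-0.006,0],[0,0,0,0,0],[0,0,0,0,0],[0,0,0,0,0]],
])

```text
time: 12.45
tool_pos: [0.6375, -0.1802, 0.0595]
tool_rot: [0.001, 0.989, 0.148, 0.001]
contact_force: [0.2, 0.1, -0.5]
gripper_width: 0.711
grasp_force: 65.9
```

servo_tool([
  [[0,-0.0015,0,-0.005,0],[0,0,0,-0.005,0],[0,0,0,-0.0025,0],[0,0,0,0,0],[0,0,0,0,0],[0,0,0,0,0],[0,0,0,0,0],[0,0,0,0,0]],
])

```text
time: 13.25
tool_pos: [0.6352, -0.1799, 0.0459]
tool_rot: [0.0, 0.989, 0.148, 0.0]
contact_force: [0.2, -0.2, -1.3]
gripper_width: 0.711
grasp_force: 65.9
```

servo_tool([
  [[100,0,0,0,0],[100,0,0,0,0],[100,0,0,0,0],[100,0,0,0,0],[100,0,0,0.02,0],[100,0,0,0.03,0],[100,0,0,0.04,0],[100,-0.01,-0.01,0.02,0]],
])

```text
time: 14.05
tool_pos: [0.6273, -0.1898, 0.1602]
tool_rot: [0.001, 0.989, 0.149, 0.003]
contact_force: [1.3, -1.4, 1.2]
gripper_width: 1.001
grasp_force: 0.0
```

servo_tool([
  [[100,-0.034,-0.031,0,0],[100,-0.034,-0.031,0,0],[100,-0.034,-0.031,0,0],[100,-0.034,-0.031,0,0],[100,-0.033,-0.032,0,0],[100,0,0,0,0],[100,0,0,0,0],[100,0,0,0,0]],
])

```text
time: 14.85
tool_pos: [0.4567, -0.3454, 0.1559]
tool_rot: [-0.0, 0.989, 0.149, 0.0]
contact_force: [-0.1, 1.4, 0.4]
gripper_width: 1.001
grasp_force: 0.0
```

```bash
python3 -c "
from h import *
im,P,M=shot('wrist','w7'); s=manip.state(); print(s['tool_pos'])
Q=P.reshape(-1,3); Q=Q[(np.linalg.norm(Q[:,:2]-[.455,-.351],axis=1)<.05)]
for a,b in((.018,.026),(.003,.009)):
  T=Q[(Q[:,2]>a)&(Q[:,2]<b)]; print(len(T),cv2.minEnclosingCircle(T[:,:2].astype('f4')),np.median(T[:,2]))
"
```

```text
[ 0.45698051 -0.34510468  0.15582639]
2875 ((0.4521886706352234, -0.35231998562812805), 0.028103353455662727) 0.021535620657492927
573 ((0.4523215889930725, -0.3522337079048157), 0.031783707439899445) 0.004444391534348058
```

View pics/w7.png

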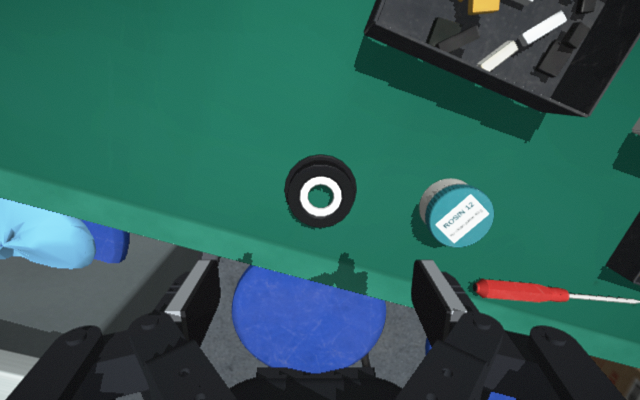

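The picture shows the bushing upright at (321,191), white rim up, with the pot clear at (457,213). Hub radius 28.1 mm and flange 31.8 mm match.

servo_tool([
  [[100,-0.0045,-0.006,-0.03,0],[100,0,0,-0.03,0],[100,0,0,-0.03,0],[100,0,0,-0.02,0],[100,0,0,-0.01,0],[100,0,0,0,0],[100,0,0,0,0],[100,0,0,0,0]],
])

```text
time: 15.7
tool_pos: [0.4529, -0.3526, 0.0376]
tool_rot: [0.001, 0.989, 0.149, 0.001]
contact_force: [-0.0, 0.3, -0.3]
gripper_width: 1.004
grasp_force: 0.0
```

servo_tool([
  [[100,-0.0005,0.001,-0.01,0],[100,0,0,-0.007,0],[100,0,0,-0.0025,0],[100,0,0,0,0],[0,0,0,0,0],[0,0,0,0,0],[0,0,0,0,0],[0,0,0,0,0]],
])

```text
time: 16.5
tool_pos: [0.4518, -0.3516, 0.0174]
tool_rot: [0.001, 0.989, 0.148, 0.001]
contact_force: [-0.9, 0.8, 4.2]
gripper_width: 0.622
grasp_force: 63.1
```

servo_tool([
  [[0,0,0,0,0],[0,0,0,0.02,0],[0,0,0,0.035,0],[0,0,0,0.04,0],[0,0,0,0.025,0],[0,0.018,0.04,0,0],[0,0.018,0.04,0,0],[0,0.018,0.04,0,0]],
])

```text
time: 17.3
tool_pos: [0.5052, -0.2296, 0.136]
tool_rot: [-0.0, 0.989, 0.148, -0.0]
contact_force: [0.2, -0.1, -0.3]
gripper_width: 0.624
grasp_force: 63.1
```

servo_tool([
  [[0,0.018,0.04,0,0],[0,0.01,0.01,0,0],[0,0,0,0,0],[0,0,0,0,0],[0,0,0,0,0],[0,0,0,0,0],[0,0,0,0,0],[0,0,0,0,0]],
])

```text
time: 18.1
tool_pos: [0.533, -0.1815, 0.1363]
tool_rot: [0.0, 0.989, 0.148, 0.0]
contact_force: [0.0, -0.0, -1.0]
gripper_width: 0.626
grasp_force: 63.2
```

```bash
cat >> h.py <<'E'
def heldb(im,P):
    t=manip.state()["tool_pos"]
    hsv=cv2.cvtColor(im,cv2.COLOR_RGB2HSV)
    m=(hsv[...,2]>140)&(hsv[...,1]<60)&(np.linalg.norm(P[...,:2]-t[:2],axis=-1)<.024)&(abs(P[...,2]-t[2])<.03)
    T=P[m]; A=np.c_[T[:,:2]-t[:2],np.ones(len(T))]; c=np.linalg.lstsq(A,T[:,2],rcond=None)[0]
    ok=abs(A@c-T[:,2])<.004; T=T[ok]; c=np.linalg.lstsq(A[ok],T[:,2],rcond=None)[0]
    (cx,cy),r=cv2.minEnclosingCircle(T[:,:2].astype('f4'))
    print('n',len(T),'tcp',t.round(4),'slope',c[:2].round(3),'ztop-tcp',(c[2]-t[2]).round(4),'centre',round(cx,4),round(cy,4),'r',round(r,4))
E
python3 -c "
from h import *
im,P,M=shot('wrist','w8'); heldb(im,P); ring(im,P,20,8,.636,-.181,.045)"
```

```text
n 2804 tcp [ 0.533  -0.1813  0.1363] slope [0.011 0.006] ztop-tcp 0.004 centre 0.5334 -0.1826 r 0.018
ring 6473 ((0.6350519061088562, -0.18083392083644867), 0.031817443668842316) 0.04520446982530657
```

View pics/w8.png

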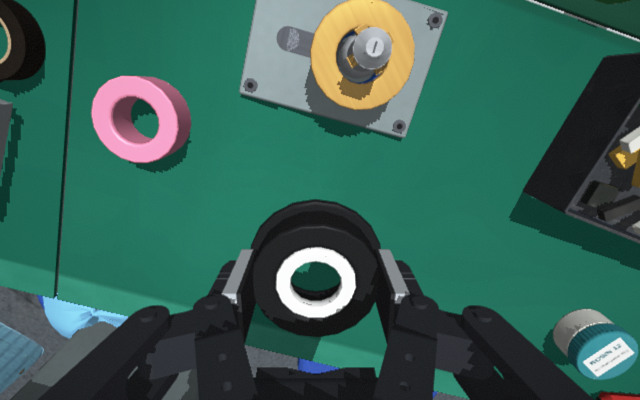

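The washer lies flat on the spacer at (364,52), top 45 mm, and the bushing is held level at (316,282). The bushing's clearance is 1 mm, so I'll refine the nose centre first.

```bash
python3 -c "
from h import *
for f in('w2','w5','w8'):
  P=np.load(f'pics/{f}.npz')['P']; Q=P.reshape(-1,3)
  n=np.linalg.norm(Q[:,:2]-[.636,-.181],axis=1)<.02
  S=Q[n&(Q[:,2]>.0835)&(Q[:,2]<.09)]; print(f,len(S),S.mean(0).round(4),cv2.minEnclosingCircle(S[:,:2].astype('f4')))
  S=Q[n&(Q[:,2]>.0785)&(Q[:,2]<.09)]; print(cv2.minEnclosingCircle(S[:,:2].astype('f4')))
"
```

```text
w2 278 [ 0.6363 -0.1811  0.0843] ((0.6355370283126831, -0.1818985790014267), 0.005836961790919304)
((0.636110782623291, -0.18130406737327576), 0.00958300195634365)
w5 348 [ 0.6363 -0.1812  0.0844] ((0.6356216669082642, -0.1812342405319214), 0.00584938982501626)
((0.6360867619514465, -0.18151667714118958), 0.009780005551874638)
w8 302 [ 0.6364 -0.1812  0.0844] ((0.6355913877487183, -0.18149317800998688), 0.005559486337006092)
((0.6360206604003906, -0.180988147854805), 0.009887777268886566)
```

servo_tool([
  [[0,0.034,0,0,0],[0,0.034,0.001,0,0],[0,0.034,0,0,0],[0,0,0,0,0],[0,0,0,0,0],[0,0,0,0,0],[0,0,0,0,0],[0,0,0,0,0]],
])

```text
time: 18.95
tool_pos: [0.6344, -0.18, 0.1365]
tool_rot: [0.0, 0.989, 0.148, -0.0]
contact_force: [1.0, 0.6, -1.3]
gripper_width: 0.62
grasp_force: 63.2
```

```bash
python3 -c "
from h import *
im,P,M=shot('wrist','w9'); heldb(im,P)
Q=P.reshape(-1,3);S=Q[(np.linalg.norm(Q[:,:2]-[.636,-.181],axis=1)<.02)&(Q[:,2]>.079)&(Q[:,2]<.09)];print(len(S),S.mean(0) if len(S) else 0, manip.state()['tool_pos'])"
```

```text
n 2846 tcp [ 0.6346 -0.18    0.1366] slope [0.011 0.005] ztop-tcp 0.0039 centre 0.6348 -0.1809 r 0.0181
0 0 [ 0.63460626 -0.17996387  0.13655006]
```

servo_tool([
  [[0,0.0013,-0.0003,-0.01,0],[0,0,0,-0.01,0],[0,0,0,-0.01,0],[0,0,0,-0.008,0],[0,0,0,0,0],[0,0,0,0,0],[0,0,0,0,0],[0,0,0,0,0]],
])

```text
time: 19.8
tool_pos: [0.637, -0.1803, 0.0991]
tool_rot: [0.0, 0.989, 0.148, 0.001]
contact_force: [-0.1, 0.4, -0.1]
gripper_width: 0.619
grasp_force: 63.2
```

```bash
python3 -c "
from h import *
im,P,M=shot('wrist','w10'); heldb(im,P)"
```

```text
n 2841 tcp [ 0.6369 -0.1804  0.099 ] slope [0.012 0.007] ztop-tcp 0.004 centre 0.6372 -0.1813 r 0.018
```

servo_tool([
  [[0,-0.0012,0,0,0],[0,0,0,-0.006,0],[0,0,0,-0.006,0],[0,0,0,-0.004,0],[0,0,0,0,0],[0,0,0,0,0],[0,0,0,0,0],[0,0,0,0,0]],
])

```text
time: 20.65
tool_pos: [0.6355, -0.1803, 0.0826]
tool_rot: [0.0, 0.989, 0.148, 0.0]
contact_force: [0.3, -0.7, -0.7]
gripper_width: 0.62
grasp_force: 63.2
```

servo_tool([
  [[0,0,0,-0.003,0],[0,0,0,-0.002,0],[0,0,0,0,0],[0,0,0,0,0],[0,0,0,0,0],[0,0,0,0,0],[0,0,0,0,0],[0,0,0,0,0]],
])

```text
time: 21.45
tool_pos: [0.6353, -0.1802, 0.0773]
tool_rot: [0.0, 0.989, 0.148, 0.0]
contact_force: [-0.6, 0.3, -0.2]
gripper_width: 0.622
grasp_force: 63.2
```

servo_tool([
  [[0,0,0,-0.001,0],[0,0,0,-0.0005,0],[0,0,0,0,0],[0,0,0,0,0],[0,0,0,0,0],[0,0,0,0,0],[0,0,0,0,0],[0,0,0,0,0]],
])

```text
time: 22.25
tool_pos: [0.6353, -0.1802, 0.0758]
tool_rot: [0.0, 0.989, 0.148, 0.0]
contact_force: [-0.5, 0.4, -0.9]
gripper_width: 0.626
grasp_force: 63.2
```

servo_tool([
  [[100,0,0,0,0],[100,0,0,0,0],[100,0,0,0,0],[100,0,0,0,0],[100,0,0,0,0],[100,0,0,0.015,0],[100,0,0,0.025,0],[100,0,0,0.03,0]],
])

```text
time: 23.05
tool_pos: [0.6346, -0.1799, 0.1463]
tool_rot: [-0.0, 0.989, 0.148, -0.001]
contact_force: [-0.1, -0.4, 0.4]
gripper_width: 1.0
grasp_force: 0.0
```

servo_tool([
  [[38,0,0,0,0],[38,0,0,0,0],[38,0,0,0,0],[38,0,0,0,0],[38,0,0,0,0],[38,0,0,0,0],[38,0,0,0,0],[38,0,0,0,0]],
])

```text
time: 23.85
tool_pos: [0.6352, -0.1801, 0.1456]
tool_rot: [-0.0, 0.989, 0.148, -0.0]
contact_force: [0.5, 0.6, 1.0]
gripper_width: 0.378
grasp_force: 0.0
```

```bash
python3 -c "
from h import *
im,P,M=shot('wrist','w11'); t=manip.state()['tool_pos']; print(t,manip.state()['gripper_width'])
m=(np.linalg.norm(P[...,:2]-[.6361,-.1812],axis=-1)<.04)&(P[...,2]>.06)&(P[...,2]<.083)
Q=P[m]; h,e=np.histogram(Q[:,2],22); print(h,e.round(3))
m=(P[...,2]>.085)&(np.linalg.norm(P[...,:2]-t[:2],axis=-1)<.06); m[:,:]&=np.arange(400)[:,None]>150
for s in(-1,1):
  k=m&(s*(np.arange(640)[None]-317)>0); F=P[k]; F=F[F[:,2]<np.percentile(F[:,2],8)]; print('tip',F[:,2].min()-t[2],(F.mean(0)-t).round(4),np.linalg.norm(F[:,:2]-t[:2],axis=1).min().round(4))
"
```

```text
[ 0.63525445 -0.18016756  0.14569759] 0.3759312067748454
[ 219  397  228   36   34   23   37   32   32   36   33   34   45   47
   72  389 1524 2037 1020  182   79   56] [0.06  0.061 0.062 0.063 0.064 0.065 0.066 0.067 0.068 0.069 0.07  0.071
 0.073 0.074 0.075 0.076 0.077 0.078 0.079 0.08  0.081 0.082 0.083]
tip -0.06069459616563086 [0.0008 0.0206 0.0052] 0.0009
tip -0.06058438326788307 [ 0.013  -0.0188  0.0053] 0.0027
```

View pics/w11.png

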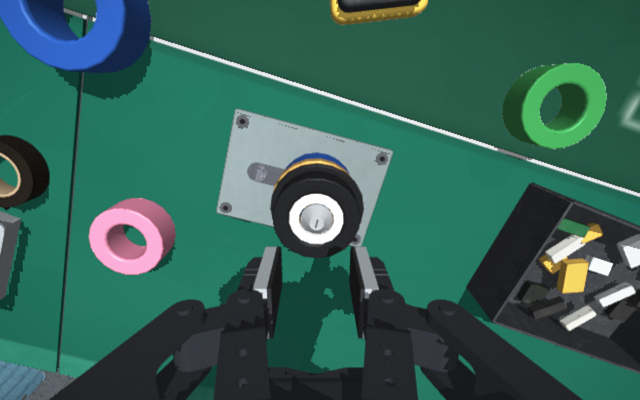

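The bushing rests on the catches at (316,217), top at 78.5 mm (79 expected), with the tips set for pressing astride the nose. Going down to just above it.

servo_tool([
  [[38,0.0009,0,-0.015,0],[38,0,0,-0.015,0],[38,0,0,-0.012,0],[38,0,0,-0.008,0],[38,0,0,0,0],[38,0,0,0,0],[38,0,0,0,0],[38,0,0,0,0]],
])

```text
time: 24.7
tool_pos: [0.6367, -0.1804, 0.0967]
tool_rot: [0.0, 0.989, 0.148, 0.001]
contact_force: [0.7, 0.2, 0.3]
gripper_width: 0.381
grasp_force: 0.0
```

servo_tool([
  [[38,-0.0007,0,-0.001,0],[38,0,0,-0.001,0],[38,0,0,-0.001,0],[38,0,0,-0.001,0],[38,0,0,-0.001,0],[38,0,0,-0.001,0],[38,0,0,0,0],[38,0,0,0,0]],
])

```text
time: 25.5
tool_pos: [0.6359, -0.1804, 0.0904]
tool_rot: [0.0, 0.989, 0.148, 0.0]
contact_force: [-0.4, -0.2, 4.2]
gripper_width: 0.379
grasp_force: 2.0
```

servo_tool([
  [[38,0,0,-0.0005,0],[38,0,0,-0.0005,0],[38,0,0,-0.0005,0],[38,0,0,-0.0005,0],[38,0,0,0,0],[38,0,0,0,0],[38,0,0,0,0],[38,0,0,0,0]],
])

```text
time: 26.3
tool_pos: [0.6363, -0.1805, 0.09]
tool_rot: [0.0, 0.989, 0.148, 0.001]
contact_force: [-3.1, 1.0, 10.4]
gripper_width: 0.385
grasp_force: 5.1
```

servo_tool([
  [[38,0,0,-0.0005,0],[38,0,0,-0.0005,0],[38,0,0,-0.0005,0],[38,0,0,-0.0005,0],[38,0,0,0,0],[38,0,0,0,0],[38,0,0,0,0],[38,0,0,0,0]],
])

```text
time: 27.1
tool_pos: [0.6366, -0.1806, 0.0896]
tool_rot: [0.001, 0.989, 0.148, 0.001]
contact_force: [-5.2, 2.8, 16.5]
gripper_width: 0.382
grasp_force: 8.0
```

```bash
cat >> h.py <<'E'
def top(im,P):
    m=(np.linalg.norm(P[...,:2]-[.6361,-.1812],axis=-1)<.027)&(np.linalg.norm(P[...,:2]-[.6361,-.1812],axis=-1)>.0135)&(P[...,2]>.055)&(P[...,2]<.084)
    T=P[m]
    for _ in range(4):
        A=np.c_[T[:,:2]-[.6361,-.1812],np.ones(len(T))]; c=np.linalg.lstsq(A,T[:,2],rcond=None)[0]
        T=T[abs(A@c-T[:,2])<.003]
    print('top n',len(T),'slope',c[:2].round(3),'z',c[2].round(4), 'span',T.min(0).round(3),T.max(0).round(3))
E
python3 -c "
from h import *
d=np.load('pics/w11.npz'); top(d['px'],d['P'])
im,P,M=shot('wrist','w12'); top(im,P)
im,P,M=shot('top','t12'); top(im,P)
im,P,M=shot('side','s12'); top(im,P); s=manip.state(); print(s['contact_force'],s['ft_torque'],s['tool_pos'],s['grasp_force'])
"
```

```text
top n 3959 slope [ 0.035 -0.019] z 0.078 span [ 0.609 -0.208  0.075] [ 0.663 -0.154  0.081]
top n 4747 slope [-0.008 -0.004] z 0.0757 span [ 0.609 -0.205  0.073] [ 0.663 -0.154  0.079]
top n 16 slope [0.759 0.155] z 0.09 span [ 0.609 -0.199  0.067] [ 0.618 -0.166  0.079]
top n 60 slope [-0.069  0.107] z 0.074 span [ 0.61  -0.207  0.069] [ 0.661 -0.165  0.079]
[-5.25056691  2.28881914 15.53243331] [0.29269921 0.92872504 0.03431682] [ 0.63662558 -0.18061989  0.0896165 ] 8.003573266596504
```

The bushing has moved down about 2.3 mm and stays level, so the force is the catches'. Continuing.

servo_tool([
  [[38,-0.0005,0,-0.0005,0],[38,0,0,-0.0005,0],[38,0,0,-0.0005,0],[38,0,0,-0.0005,0],[38,0,0,0,0],[38,0,0,0,0],[38,0,0,0,0],[38,0,0,0,0]],
])

```text
time: 28.05
tool_pos: [0.6344, -0.18, 0.0828]
tool_rot: [-0.0, 0.989, 0.148, -0.001]
contact_force: [-0.4, -1.0, 0.6]
gripper_width: 0.378
grasp_force: 0.0
```

```bash
python3 -c "
from h import *
im,P,M=shot('wrist','w13'); top(im,P); held; s=manip.state(); print(s['contact_force'],s['tool_pos'],s['gripper_width'])"
```

```text
top n 4617 slope [ 0.002 -0.   ] z 0.0676 span [ 0.61  -0.206  0.066] [ 0.663 -0.154  0.071]
[-0.08069959  0.53932011  0.01146521] [ 0.6345849  -0.18002486  0.08308133] 0.38063825599226636
```

It clicked: the force is gone and the top is level at 67.6 mm (home is 68). Retreating and checking.

servo_tool([
  [[38,0,0,0.01,0],[38,0,0,0.02,0],[38,0,0,0.03,0],[38,-0.03,0,0.03,0],[38,-0.04,0,0,0],[38,-0.03,0,0,0],[38,0,0,0,0],[38,0,0,0,0]],
])

```text
time: 28.9
tool_pos: [0.535, -0.1803, 0.1747]
tool_rot: [0.0, 0.989, 0.148, 0.001]
contact_force: [0.8, 0.8, 0.1]
gripper_width: 0.38
grasp_force: 0.0
```

```bash
python3 -c "
from h import *
im,P,M=shot('wrist','w14'); top(im,P); ring(im,P,20,8,.636,-.181,.046); s=manip.state(); print(s['contact_force'],s['tool_pos'],s['joint_vel'].round(3))
cv2.imwrite('pics/final.png',im[:200,200:520,::-1].repeat(2,0).repeat(2,1))"
```

```text
top n 4289 slope [0.001 0.001] z 0.0675 span [ 0.61  -0.208  0.065] [ 0.663 -0.154  0.07 ]
ring 238 ((0.6224916577339172, -0.17739899456501007), 0.028397606685757637) 0.04504049837537705
[ 0.12498612 -0.76150932 -0.49217898] [ 0.53558576 -0.18040432  0.17474309] [ 0.008  0.024 -0.02  -0.001 -0.    -0.001]
```

View pics/final.png

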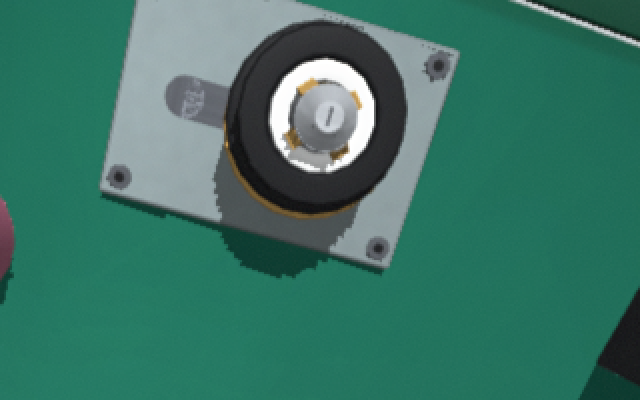

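The four brass catches are sprung out over the white rim around (325,118), and the bushing is level at home height. Handing in.

```bash
python3 -c "
from plant import manip
print(manip.job_done())"
```

```text
the job is handed in; nothing more can be done
None
```

The reel brake is built and handed in at about 29 s: spacer, washer and bushing are on the spindle, the bushing clicked home level below the catches (highest press force read 16.5 N), and the flux pot was never touched; the hand-in gave no verdict.

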